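Clear the catch tray and clamp the heating-block inserts in the filing vise

ROBOT

A 6-joint arm with a two-finger parallel gripper is mounted at the origin on the work surface. World frame = base frame: x ahead of the robot, y to its left, z up, the work surface at z = 0. Lengths are in mm, angles in rad, forces in N, time in s.
With the tool pointing down it reaches from about 325 to 925 mm from the base axis. Payload 3.1 kg.
Tool frame: the origin (TCP) lies at the very end of the fingers, on their centre line; the grasp point (between the pads) lies 19 mm behind it; z points along the fingers, y is the direction in which the jaws open and shut (so a half turn about z gives the same grasp; the last joint's range is limited). The gripper opens to 85 mm and grips with 20 to 120 N. Pads are 22 mm wide; open, the fingers measure 114 mm over their backs; the gripper's body (76 mm by 85 mm) begins 54 mm behind the grasp point. The pads swing forward as they close: fully open they stand 13 mm farther back than shut.
Start: joints at [1.126, 0.217, 1.613, -0, 1.311, -0.112], TCP at [204.163, 590.725, 231.3] pointing down, gripper open.
Joint ranges: [-2.75, 2.75], [-0.78, 2.1], [0.31, 2.55], [-1.13, 4.27], [0.13, 2.63], [-2.58, 2.58]. Speed limits (rad/s): [2.79, 2.79, 3.14, 3.14, 3.14, 3.14].

INTERFACE

Orientations are given as a unit quaternion [x, y, z, w].
In Python, from station import bot gives the robot as it stands. The module is installed in compiled form; this text tells all that it offers. Calls block until the motion is done:
- bot.move_ptp(position, orientation): joint-space move of the TCP to a pose.
- bot.move_l(position, v=150, frame=None, contact_N=None): straight line of the TCP; frame=None keeps the orientation; v is the mean speed in mm/s. With contact_N (N) it stops when the force on the tool has changed by that much, and returns True; else False.
- bot.set_joints(angles): joint-space move.
- bot.move_gripper(opening, strength=None): opening from 0.0 (shut) to 1.0 (fully open); strength is the grip in N (None keeps the last); returns when the fingers have stopped.
- bot.pause(seconds).
- bot.ik(position, orientation): joint angles nearest the present ones, or None.
- bot.grab_frame(name): name is "scene" or "top" or "wrist"; returns a dict with "pixels" (480x640x3 uint8, red, green, blue), "depth" (480x640 float32, mm along the optical axis (not along the pixel's ray), 0 where there is no reading), "vfov" (degrees; the focal length in pixels is half the picture's height over the tangent of half this angle, whatever the lens; pixels are square), "cx", "cy" (the principal point, pixels), "R" (3x3) and "t" (3): a world point X has camera coordinates R X + t; the wrist camera has in their place "hand_eye" (4x4, takes a point from camera to tool coordinates, whose origin is the TCP and whose axes are the flange's). Camera axes: x right, y down, z forward; pixel columns grow to the right and rows downward; lengths in mm; the calibration is good to about 2 mm. The wrist camera is an equidistant fisheye: a pixel r from the principal point sees the ray r / f radians off the axis. A picture is of the moment at which its call begins: read the wrist's pose just before it.
A pose or a line that the arm cannot do raises bot.IKError and nothing moves.
- bot.close_job(): hands the job in, once; it reports no verdict.
Readings, each from a call of its own:
- bot.read_time(): time.
- bot.read_joint_pos(): joint angles.
- bot.read_qd(): joint speeds.
- bot.read_tau(): joint torques, N m.
- bot.read_ee_pos(): TCP position.
- bot.read_tool_rot(): TCP orientation.
- bot.read_contact_force(): force on the tool from outside, world axes, zero at the start.
- bot.read_moment(): the same for the moment, N m.
- bot.read_width(): opening from 0.0 (shut) to 1.0 (fully open).
Only numpy, scipy, OpenCV 4.12 (cv2) and the standard library are available. Lean on these libraries where they do the work, as an engineer would, in place of code of your own. Each camera call takes 0.05 s, during which the arm holds its last target.

TASK

Get the filing vise ready for the next batch. First lift the white catch tray by its black handle, tip all its coloured off-cuts into the grey scrap tub, and set the empty tray back flat in the middle of its green mat. Then open the vise's sliding jaw, stand every aluminium insert on the bench (two or three) side by side in the vise, well side up, flat on the parallels and pushed squarely against the fixed jaw with none sticking out past the jaw ends, and only when all of them are in, slide the jaw up and press it tight on them; leave the flasks, jar, mortar and test-tube rack where they stand.

Things in the scene. Friction and masses are not known exactly. Their poses are not given: they have to be found in the camera images.
- vise: blue vise bolted to the bench; place and yaw vary. x points to the fixed jaw (away from the robot), y along the jaws. Base x -150..100, y -125..125 mm, 24 thick. Fixed jaw: 240 mm long, face at x = 55 mm, top 66 mm up. Three brass parallels along y at x = -22, 12, 46 mm, 10 wide, tops 36 mm up. Steel end stops (x -5..55 mm, top 66 mm up) close both ends, 232 mm apart. Origin under base, at x = 0
- vise_seat (a point): point at the foot of the fixed jaw's face, at mid length, level with the parallels' tops (36 mm above the bench); axes as the vise. A seated insert has its origin at x = -25 mm, z = 0 here
- jaw (a joint): sliding jaw, m: 0 fully open, grows towards the fixed jaw, limit 0.080. Clear gap = 0.090 - value: 0.040 is clamped on 50 mm inserts. Starts nearly shut (0.055 to 0.078). Drags with about 3 N and stays where left; push it tight with about 20 N (the inserts drag too). Jaw plate 225 mm long, 30 mm thick, 37 to 66 mm above the bench; the carriage behind it is 52 mm high
- jaw_grip (a point): on the sliding jaw's upright red handle, a plate 14 mm thick (vise x), 56 mm wide (vise y), rising to 115 mm above the bench; this point is in mid plate 92 mm above the bench, 63 mm behind the jaw's clamping face. Pinch it across its thickness to pull or push the jaw
- block1: aluminium heating-block insert, 50 mm thick (x) by 64 mm long (y) by 60 mm high (z), 0.48 kg, with three black wells in its top; origin at the centre of its underside. Starts standing upright on the bench to the right; may be absent
- block2: aluminium heating-block insert, 50 mm thick (x) by 64 mm long (y) by 60 mm high (z), 0.48 kg, with three black wells in its top; origin at the centre of its underside. Starts standing upright on the bench to the right; may be absent
- block3: aluminium heating-block insert, 50 mm thick (x) by 64 mm long (y) by 60 mm high (z), 0.48 kg, with three black wells in its top; origin at the centre of its underside. Starts standing upright on the bench to the right; may be absent
- mat: green mat fixed to the bench, 225 (x) by 150 mm (y), 3 mm thick, origin under its centre; place varies and may be swapped with the tub's
- tray: white catch tray lying on the mat, 180 (x) by 105 mm (y), 0.3 kg; origin under its middle. Pan x -90..30 mm: floor 3 mm, walls 24 mm high on three sides, mouth open at x = -90 (towards the robot). Upright black handle plate 44 mm clear of the pan's rear wall: x 74..90, 50 mm wide (y), 62 mm high, on a 6 mm high tongue. Slippery: off-cuts slide from about 18 to 26 degrees of tilt
- tray_grip (a point): in the middle of the tray's handle plate, 45 mm above the tray's underside; axes as the tray
- tray_lip (a point): middle of the tray's open mouth edge, on the floor's top (x = -90 mm); axes as the tray
- offcut1: orange plastic off-cut, 55 (x) by 26 (y) by 24 mm (z), 50 g, origin at the centre of its underside; starts lying in the tray, long side towards the mouth; may be absent
- offcut2: red plastic off-cut, 55 (x) by 26 (y) by 24 mm (z), 50 g, origin at the centre of its underside; starts lying in the tray, long side towards the mouth; may be absent
- offcut3: yellow plastic off-cut, 55 (x) by 26 (y) by 24 mm (z), 50 g, origin at the centre of its underside; starts lying in the tray, long side towards the mouth; may be absent
- tub: grey open scrap tub, outside 140 x 140 mm, 65 mm high, walls and floor 4 mm, 0.5 kg, loose on the bench; origin under its centre. Off-cuts go right down inside it
- flask: bystander: green conical flask, 84 mm wide, 125 mm high
- amberflask: bystander: amber round flask, 90 mm wide, 115 mm high
- mortar: bystander: white mortar bowl, 90 mm wide, 50 mm high
- reagent: bystander: amber jar with blue cap, 60 mm wide, 130 mm high
- rack: bystander: white rack with coloured test tubes, 60 x 150 mm, 105 mm high

How it is judged:
By the outcome, as a careful person would: the job done as asked, in the order asked, and still so for the second after the job is handed in, with the robot touching nothing.
Of block1, block2, block3 only 2 to 3 are there at a start; the rules pass over those that are not, and their reading is None.
Of offcut1, offcut2, offcut3 only 1 to 3 are there at a start; the rules pass over those that are not, and their reading is None.
At some moment in a run one of tub, tray may be knocked a few centimetres aside while the robot is not near it.
It also fails if it takes over 210 s, if anything falls off the work surface, if the arm or the gripper's body presses on something with over 40 N, if the wrist force passes 120 N, or if a joint passes its speed limit or range.

## Working session

There is one attempt and no reset: what is moved stays moved. The work goes in short steps, each a Python script; the robot and the scene stay as the last script left them, time stands still between calls to the robot, and variables do not carry over. Pictures are saved under pics/ and viewed, and the job is handed in when it is done.

```bash
mkdir -p pics; ls; cat > h.py <<'E'
import numpy as np, cv2
from scipy.spatial.transform import Rotation as Rn
from station import bot
def snap(n,fn=None):
    f=bot.grab_frame(n)
    if fn: cv2.imwrite('pics/'+fn,cv2.cvtColor(f['pixels'],cv2.COLOR_RGB2BGR))
    return f
def cloud(f):
    # world points for every pixel (scene/top) from depth
    fl=240/np.tan(np.radians(f['vfov'])/2)
    v,u=np.mgrid[0:480,0:640]; d=f['depth'].astype(float)
    P=np.stack([(u-f['cx'])/fl*d,(v-f['cy'])/fl*d,d],-1)
    R=np.array(f['R']);t=np.array(f['t'])
    return (P-t)@R
def ray(f,uv,z):
    fl=240/np.tan(np.radians(f['vfov'])/2)
    uv=np.atleast_2d(uv).astype(float)
    d=np.stack([(uv[:,0]-f['cx'])/fl,(uv[:,1]-f['cy'])/fl,np.ones(len(uv))],-1)
    R=np.array(f['R']);t=np.array(f['t']); C=-R.T@t; D=d@R
    return C+D*((z-C[2])/D[:,2])[:,None]
E
python3 - <<'E'
from h import *
for n in ('scene','top'):
    f=snap(n,n+'0.png'); print(n,f['vfov'],f['cx'],f['cy'],-np.array(f['R']).T@f['t'], (f['depth']>0).mean())
    print(np.array(f['R']).round(3).tolist())
f=snap('wrist','wrist0.png');print(f['vfov'],f['hand_eye'],(f['depth']>0).mean())
print(bot.read_time(),bot.read_ee_pos(),bot.read_tool_rot(),bot.read_width())
E
```

```text
pics
scene 53.42066879275505 324.88191173157134 248.22487778232482 [1035.61000095  812.09293018  807.90647295] 0.9960709635416667
[[-0.844, 0.537, -0.022], [0.335, 0.494, -0.802], [-0.42, -0.684, -0.596]]
top 42.85919758771553 323.3748817409944 242.67308325386696 [ 226.5929972    -7.11455022 1744.69181124] 0.9958235677083334
[[0.02, -1.0, -0.013], [-0.984, -0.018, -0.179], [0.178, 0.016, -0.984]]
65.70646984690485 [[ 4.14868889e-04 -9.55921093e-01 -2.93623383e-01  7.42088993e+01]
 [ 9.99999826e-01  2.73226816e-04  5.23410423e-04  4.24003813e-02]
 [-4.20113282e-04 -2.93623549e-01  9.55921040e-01 -1.42627410e+02]
 [ 0.00000000e+00  0.00000000e+00  0.00000000e+00  1.00000000e+00]] 0.99533203125
0.15 [203.89848973 590.14581084 230.25302694] [ 1.65631570e-01  9.86187264e-01 -8.95862433e-04 -2.44685490e-04] 1.0013247101762788
```

View pics/top0.png

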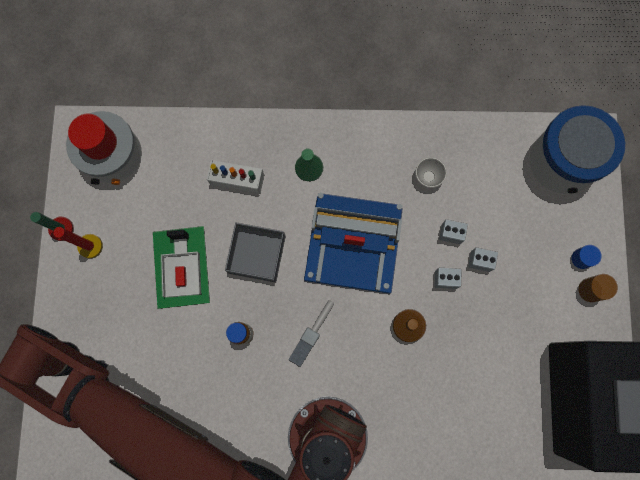

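View pics/scene0.png

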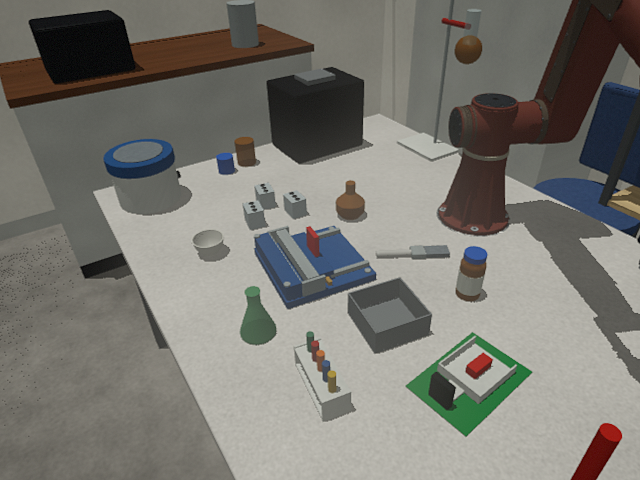

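View pics/wrist0.png

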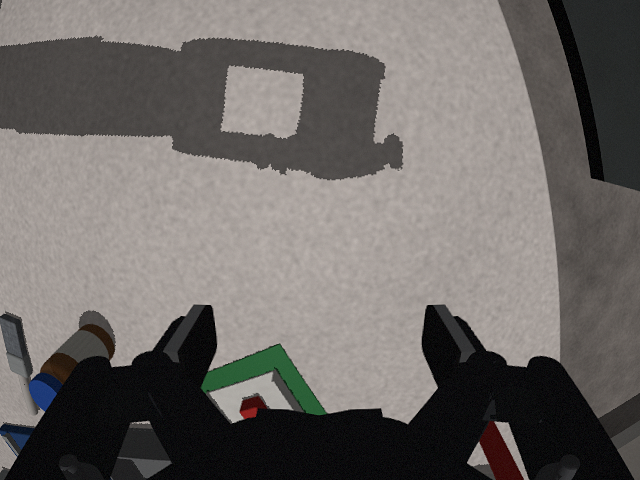

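The top view shows a green mat with a tray and one red off-cut at (180,268), and a tub at (256,252). It also shows the vise at (353,243) and three blocks at (454,231), (484,259) and (449,278). Next I measure them.

```bash
cat >> h.py <<'E'
def rect(P):
    (c,s,a)=cv2.minAreaRect(P[:,:2].astype(np.float32)); return np.round(c,1),np.round(s,1),round(a,1)
E
python3 - <<'E'
from h import *
for n in ('top','scene'):
    f=snap(n); W=cloud(f); I=f['pixels']; hsv=cv2.cvtColor(I,cv2.COLOR_RGB2HSV)
    np.savez('pics/'+n,I=I,W=W)
    H,S,V=[hsv[...,i].astype(int) for i in range(3)]
    def comp(name,m,amin=30):
        m=m.astype(np.uint8); k,l,st,_=cv2.connectedComponentsWithStats(m)
        for i in range(1,k):
            if st[i,4]<amin: continue
            P=W[l==i]; 
            print(n,name,st[i,:5].tolist(),'z',np.percentile(P[:,2],[5,50,95]).round(1),rect(P))
    ws=(W[...,0]>300)&(W[...,0]<950)&(abs(W[...,1])<600)&(W[...,2]<150)
    comp('green',ws&(H>50)&(H<75)&(S>120),200)
    comp('blue',ws&(H>100)&(H<125)&(S>120),300)
    comp('red',ws&((H<6)|(H>174))&(S>150)&(V>90),20)
    comp('tubrim',ws&(W[...,2]>58)&(W[...,2]<70)&(W[...,1]>50)&(W[...,1]<330)&(S<40)&(W[...,0]<720),50)
    comp('blocks',ws&(W[...,2]>54)&(W[...,2]<65)&(W[...,1]<-150)&(S<40),50)
    comp('black',ws&(V<40)&(W[...,1]>200)&(W[...,2]>20),30)
    comp('tray',ws&(V>130)&(S<40)&(W[...,1]>200)&(W[...,2]>17)&(W[...,2]<33)&(W[...,0]<720),30)
    print('bench',np.median(W[...,2][ws&(W[...,2]<20)]))
I=cv2.cvtColor(np.load('pics/top.npz')['I'],cv2.COLOR_RGB2BGR)
cv2.imwrite('pics/c1.png',cv2.resize(I[180:330,130:520],None,fx=2,fy=2,interpolation=cv2.INTER_CUBIC))
E
```

```text
top green [153, 227, 56, 81, 1774] z [-3.6  3.2 10.7] (array([465.1, 433.3]), array([222.9, 150.6]), 7.6)
top blue [316, 195, 86, 24, 1072] z [59.  66.3 72.9] (array([639.3, -74.7]), array([244.3,  40.1]), 82.5)
top blue [304, 227, 93, 66, 4060] z [17.6 25.5 55.3] (array([492.5, -57.5]), array([247.8, 156.9]), 82.6)
top red [345, 235, 20, 7, 88] z [109.2 114.8 120.3] (array([537. , -63.9]), array([52.8, 13.1]), 83.3)
top red [175, 267, 10, 19, 156] z [23.3 29.5 36.1] (array([435.5, 427.4]), array([51.9, 24.9]), 8.7)
top tubrim [218, 177, 24, 9, 66] z [58.4 60.6 65.3] (array([708.2, 292.2]), array([66.2, 22.9]), 88.2)
top tubrim [244, 224, 32, 8, 55] z [59.2 64.2 68.4] (array([572.7, 201.6]), array([90.1,  5.2]), 80.7)
top tubrim [225, 249, 12, 24, 52] z [58.6 64.  69.4] (array([472.3, 285.2]), array([68.3, 28.8]), 17.5)
top blocks [442, 219, 26, 22, 327] z [55.1 59.7 64. ] (array([ 576.1, -346.4]), array([64.8, 50.9]), 79.1)
top blocks [472, 247, 26, 23, 343] z [55.1 60.  64.3] (array([ 497.9, -428.9]), array([65.1, 52.7]), 81.4)
top blocks [437, 268, 25, 19, 350] z [54.8 59.9 64. ] 
[... 902 characters left out ...]
[145.9, 142.9]), 80.7)
scene blocks [254, 183, 20, 13, 175] z [55.7 59.  61.4] (array([ 499.9, -426.3]), array([70.9, 49.1]), 77.9)
scene blocks [134, 187, 38, 14, 129] z [54.2 59.1 64.4] (array([ 803.8, -587.4]), array([ 24.9, 118.9]), 89.9)
scene blocks [283, 190, 23, 15, 193] z [55.4 59.2 61.8] (array([ 445.1, -329.5]), array([68.4, 49.7]), 87.9)
scene blocks [242, 201, 22, 15, 210] z [55.5 59.4 62.1] (array([ 578.1, -344.8]), array([69.9, 50.4]), 79.2)
scene blocks [269, 227, 20, 13, 82] z [56.1 63.2 64.7] (array([ 574.4, -171.1]), array([43.2, 59. ]), 82.0)
scene tray [438, 336, 79, 61, 224] z [23.7 26.5 28.9] (array([443.5, 426.9]), array([120.8, 107.1]), 6.4)
bench -0.1626777990907285
```

View pics/c1.png

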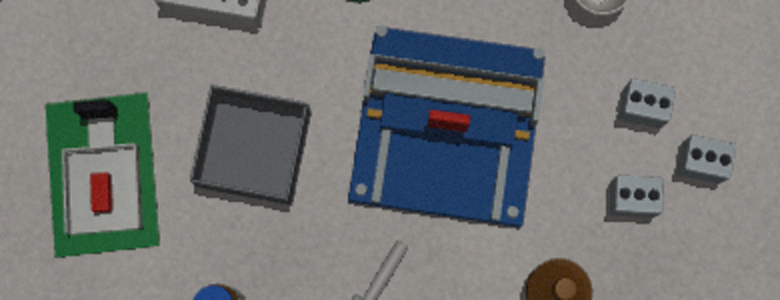

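```bash
cat >> h.py <<'E'
def tq(yaw,tilt=0,s=1):
    """tool down, jaw direction along x of a frame with yaw (deg), pitched up by tilt"""
    T=Rn.from_euler('z',yaw,degrees=True)*Rn.from_euler('y',-tilt,degrees=True)
    M=T.as_matrix(); R=np.stack([s*M[:,1],s*M[:,0],-M[:,2]],1)
    return Rn.from_matrix(R).as_quat(), T
def Q(yaw,tilt=0,s=1): return tq(yaw,tilt,s)[0].tolist()
def wf(): return np.array(bot.read_contact_force()).round(1)
E
python3 - <<'E'
from h import *
for s in (1,-1):
    for nm,p,y,t in (('tray',[554,438.5,29],6.5,0),('pour0',[700,200,140],-9,0),('pour',[650,193,230],-9,50),('vise',[537,-62,73],-7.5,0),('blkA',[577,-345,34],-10,0),('blkB',[499,-427,34],-10,0),('place',[592,-68,70],-7.5,0)):
        q=bot.ik(p,Q(y,t,s)); print(s,nm,None if q is None else np.round(q,2))
E
```

```text
1 tray [ 0.57  0.59  1.51 -0.    1.04  0.46]
1 pour0 [ 0.18  0.51  1.41 -0.    1.22  0.34]
1 pour [ 0.35  0.03  2.04 -1.    0.46  1.29]
1 vise [-0.24  0.23  1.92 -0.    0.99 -0.11]
1 blkA [-0.64  0.53  1.6  -0.    1.01 -0.47]
1 blkB [-0.81  0.5   1.64 -0.    1.   -0.64]
1 place [-0.23  0.34  1.79 -0.    1.01 -0.1 ]
-1 tray None
-1 pour0 None
-1 pour [ 0.35  0.03  2.04 -1.    0.46 -1.85]
-1 vise None
-1 blkA None
-1 blkB [-0.81  0.5   1.64 -0.    1.    2.5 ]
-1 place None
```

```bash
python3 - <<'E'
from h import *
y=6.5; h=[554,438.5]
bot.move_gripper(0.5,80)
bot.move_ptp([*h,160],Q(y)); bot.move_l([*h,95],v=120)
print(bot.read_width(),bot.read_ee_pos())
f=snap('scene','s1.png'); f=snap('wrist','w1.png')
print(bot.move_l([*h,29],v=80,contact_N=8),wf())
print(bot.read_ee_pos(),bot.read_time())
E
```

```text
0.5028772354857031 [554.15481787 438.90149444  95.35287346]
False [0.3 0.4 0.5]
[554.5751822  438.86840363  29.65622916] 3.95
```

View pics/w1.png

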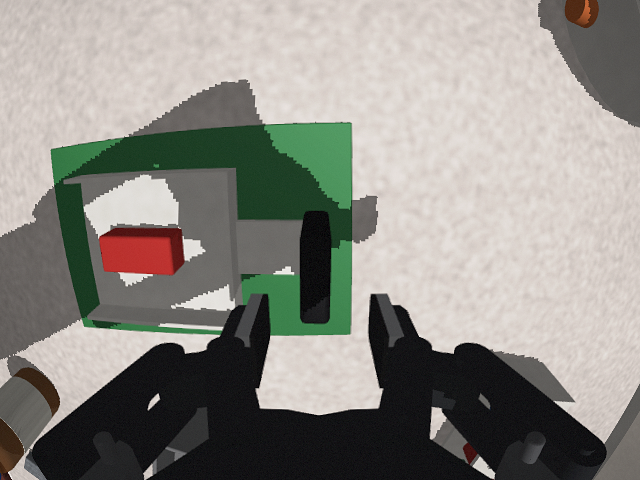

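The wrist view shows the handle plate (315,265) between the fingertips (258 and 380), with only the red off-cut in the pan. I'll grip it and lift.

```bash
python3 - <<'E'
from h import *
bot.move_gripper(0.0,90); print(bot.read_width(),wf(),bot.read_ee_pos())
p=np.array(bot.read_ee_pos()); np.save('pics/grasp.npy',p)
bot.move_l([p[0],p[1],p[2]+40],v=60); bot.pause(.3); print(wf(),bot.read_moment())
bot.move_l([p[0],p[1],p[2]+120],v=100)
f=snap('scene','s2.png'); f=snap('wrist','w2.png'); f=snap('top','t2.png')
W=cloud(f);I=f['pixels'];hsv=cv2.cvtColor(I,cv2.COLOR_RGB2HSV)
m=(W[...,2]>56)&(W[...,2]<72)&(W[...,1]>100)&(W[...,1]<320)&(W[...,0]<620)&(W[...,0]>400)
print('tub',rect(W[m])); print(bot.read_time())
E
```

```text
0.1760724376532873 [0.4 0.  3.4] [554.64664698 439.02050867  30.18136807]
[-0.4  0.7 -3.4] [ 0.0601505  -0.26544261 -0.02328151]
tub (array([506.2, 214. ]), array([142. , 141.8]), 80.0)
6.5417
```

View pics/s2.png

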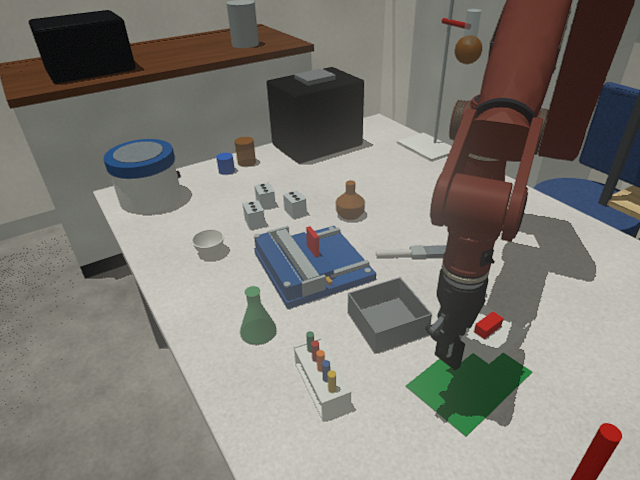

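View pics/w2.png

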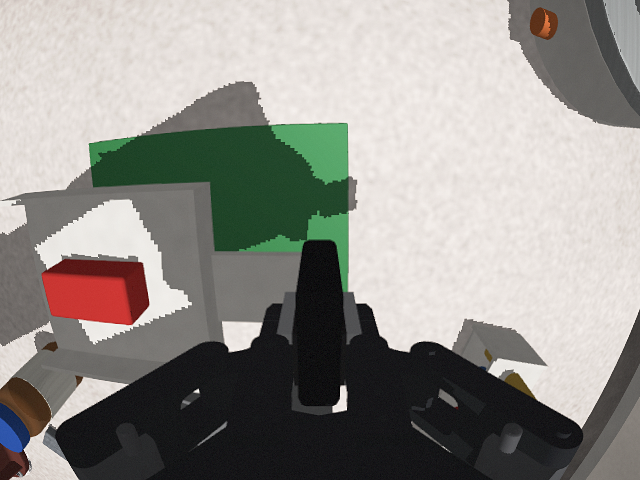

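The tray is held level, with the red off-cut at (490,325) in the scene view. Next I carry it over the tub and tip it, keeping the lip fixed.

```bash
cat >> h.py <<'E'
LIP=np.array([-172,0,-24.])
def lip_pose(lip,yaw,tilt):
    q,T=tq(yaw,tilt); return (np.array(lip)-T.apply(LIP)).tolist(), q.tolist()
E
python3 - <<'E'
from h import *
yaw=-9.7; u=np.array([np.cos(np.radians(yaw)),np.sin(np.radians(yaw))])
lip=np.array([*(np.array([506.2,214])+25*u),82])
# check all
for t in range(0,56,8):
    p,q=lip_pose(lip,yaw,t); assert bot.ik(p,q) is not None,t
p,q=lip_pose(lip+[0,0,60],yaw,0)
bot.move_l([p[0],p[1]+100,p[2]+10],v=120,frame=Q(0))
bot.move_l(p,v=120,frame=q)
for t in (0,10,18):
    p,q=lip_pose(lip,yaw,t); bot.move_l(p,v=70,frame=q)
f=snap('scene','s3.png'); snap('wrist','w3.png'); print(bot.read_time(),wf())
E
```

```text
11.675 [ 0.4 -0.9 -2.8]
```

View pics/s3.png

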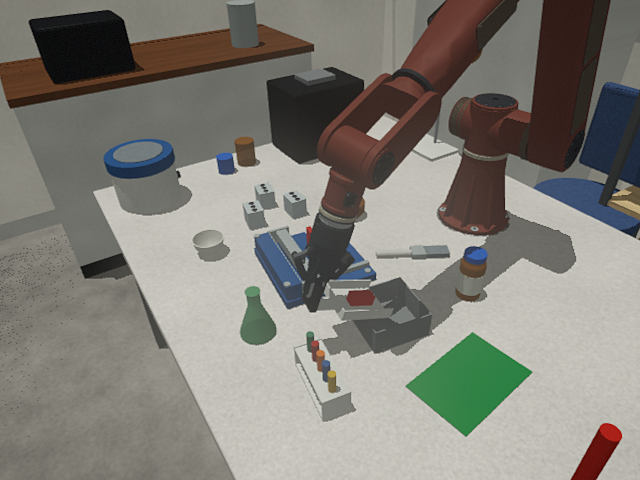

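View pics/w3.png

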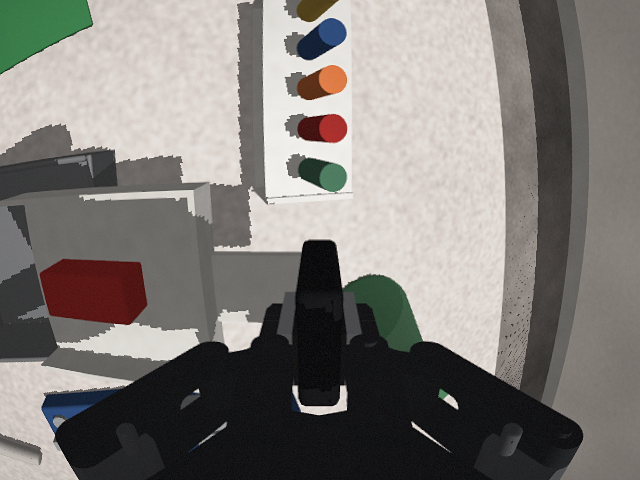

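```bash
python3 - <<'E'
from h import *
yaw=-9.7; u=np.array([np.cos(np.radians(yaw)),np.sin(np.radians(yaw))])
lip=np.array([*(np.array([506.2,214])+25*u),82])
for t in (24,30,36,44):
    p,q=lip_pose(lip,yaw,t); bot.move_l(p,v=50,frame=q); bot.pause(.3)
f=snap('scene','s4.png'); snap('wrist','w4.png'); print(bot.read_time(),wf())
E
```

```text
15.1583 [-0.2  0.2 -2.9]
```

View pics/s4.png

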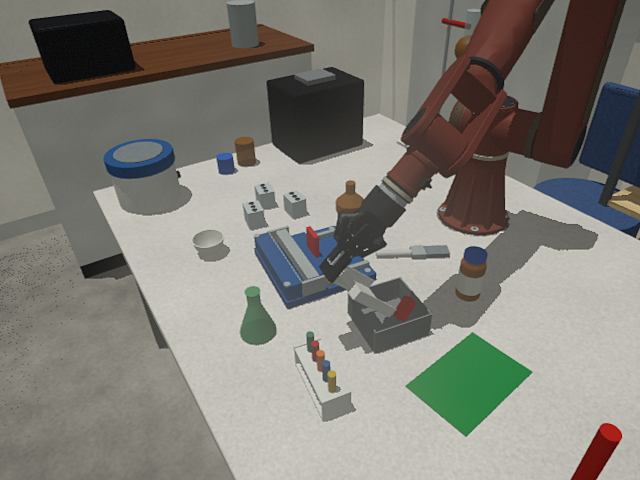

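View pics/w4.png

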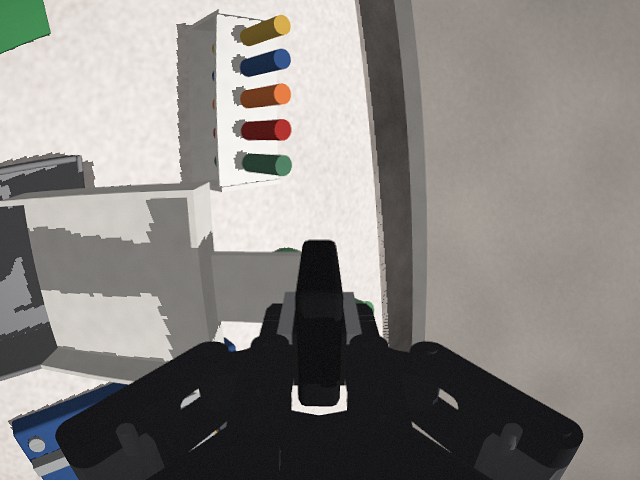

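The pan is empty and the red off-cut is in the tub at (405,307), possibly leaning. I'll raise the tray, check the tub, and re-measure the mat.

```bash
python3 - <<'E'
from h import *
yaw=-9.7; u=np.array([np.cos(np.radians(yaw)),np.sin(np.radians(yaw))])
lip=np.array([*(np.array([506.2,214])+25*u),82])
for t,dz in ((44,50),(22,50),(0,80)):
    p,q=lip_pose(lip+[0,0,dz],yaw,t); bot.move_l(p,v=100,frame=q)
# mat centre via scene & top earlier; handle target for tray origin = mat centre
my=7.5; mc=np.array([464.6,433.3]); T=Rn.from_euler('z',my,degrees=True)
h=mc+T.apply([82,0,0])[:2]; print(h)
bot.move_l([h[0]+40,h[1]-100,150],v=130,frame=Q(0))
bot.move_l([*h,120],v=120,frame=Q(my))
bot.move_l([*h,60],v=80)
f=snap('scene','s5.png'); snap('wrist','w5.png'); W=cloud(f); hsv=cv2.cvtColor(f['pixels'],cv2.COLOR_RGB2HSV).astype(int)
m=((hsv[...,0]<6)|(hsv[...,0]>174))&(hsv[...,1]>150)&(hsv[...,2]>60)&(W[...,1]>100)&(W[...,1]<320)&(W[...,0]<620)&(W[...,0]>400)
P=W[m];print(len(P),np.percentile(P[:,2],[2,50,98]),rect(P)); print(bot.read_time(),wf())
E
```

```text
[545.89847863 444.00314776]
201 [19.05145599 47.33545226 62.09632836] (array([463.9, 223.6]), array([25.4, 47.6]), 85.9)
20.9583 [ 1.2 -0.  -2.1]
```

View pics/s5.png

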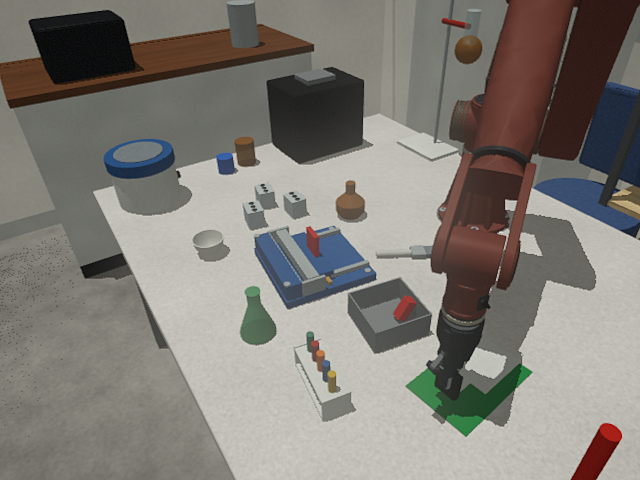

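View pics/w5.png

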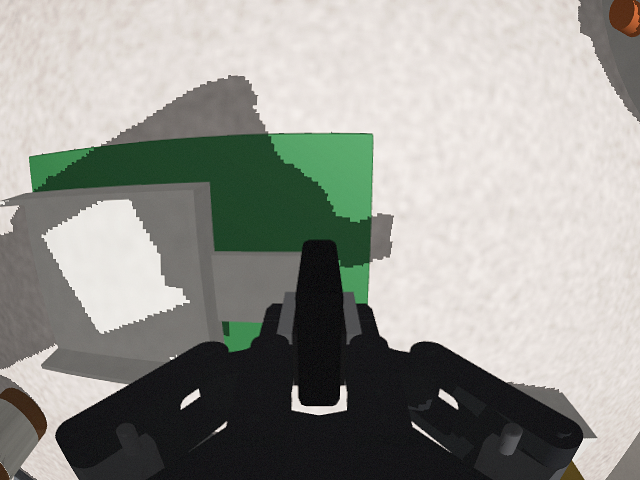

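The off-cut is leaning upright against the tub's near wall, which I'll look at after placing the tray. Setting the tray down now.

```bash
python3 - <<'E'
from h import *
p=np.array(bot.read_ee_pos())
print(bot.move_l([545.9,444.0,36],v=60), bot.move_l([545.9,444.0,28.5],v=12,contact_N=3),bot.read_ee_pos(),wf())
bot.move_gripper(0.45); bot.pause(.3); e=bot.read_ee_pos()
bot.move_l([e[0],e[1],110],v=80)
# view mat/tray, then over the tub
bot.move_ptp([400,214,200],Q(0)); 
f=snap('wrist','w6.png')
f=snap('top','t6.png'); W=cloud(f); np.savez('pics/top6',I=f['pixels'],W=W)
f=snap('scene','s6.png'); W2=cloud(f)
for W_,f_ in ((W,np.load('pics/top6.npz')['I']),(W2,f['pixels'])):
    hsv=cv2.cvtColor(f_,cv2.COLOR_RGB2HSV).astype(int); H,S,V=hsv[...,0],hsv[...,1],hsv[...,2]
    a=(W_[...,1]>320)&(W_[...,1]<560)&(W_[...,0]>320)&(W_[...,0]<620)
    m=a&(H>50)&(H<75)&(S>120); print('mat',m.sum(),rect(W_[m]))
    m=a&(V>60)&(S<40)&(W_[...,2]>18)&(W_[...,2]<34); print('pan',m.sum(),rect(W_[m]))
    m=a&(V<45)&(W_[...,2]>56); print('handle',m.sum(),rect(W_[m]))
print(bot.read_time())
E
```

```text
False True [546.13590604 444.15317038  30.19642789] [-0.6 -0.3  4.1]
mat 1399 (array([465.4, 433.7]), array([224.2, 148.4]), 7.0)
pan 130 (array([448.6, 432.3]), array([146.1, 105. ]), 9.0)
handle 91 (array([546.4, 442.6]), array([15.5, 47.9]), 6.7)
mat 2856 (array([464.2, 432.9]), array([226.1, 148.7]), 7.7)
pan 466 (array([436.3, 429.5]), array([123.8, 107.3]), 7.5)
handle 23 (array([545. , 457.9]), array([15.1, 22.1]), 17.8)
25.1
```

View pics/s6.png

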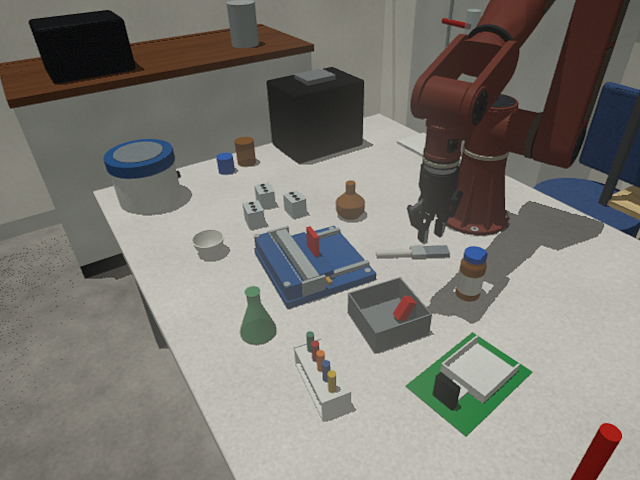

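View pics/w6.png

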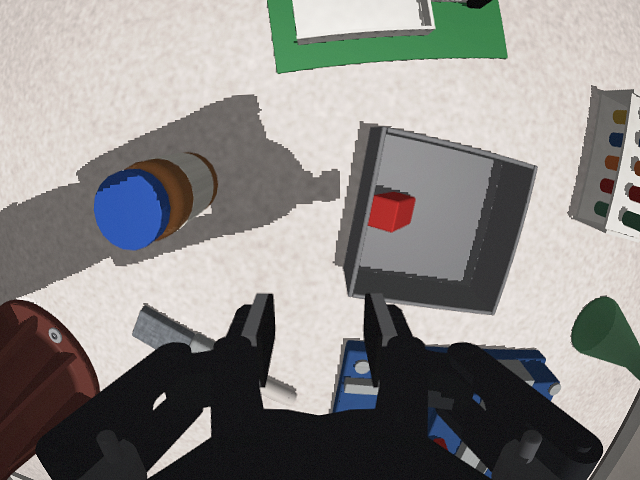

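View pics/t6.png

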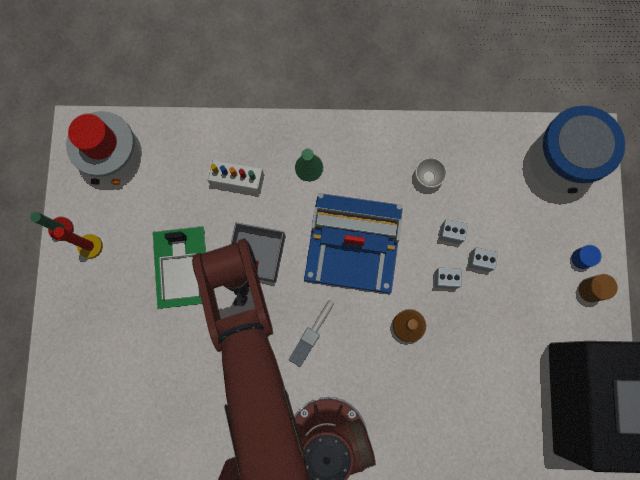

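The tray sits well: its centre is about 2 mm from the mat centre, and the yaw matches. I'll check how the off-cut leans.

```bash
python3 - <<'E'
from h import *
f=snap('scene'); W=cloud(f); hsv=cv2.cvtColor(f['pixels'],cv2.COLOR_RGB2HSV).astype(int)
m=((hsv[...,0]<6)|(hsv[...,0]>174))&(hsv[...,1]>140)&(hsv[...,2]>50)&(W[...,1]>100)&(W[...,1]<320)&(W[...,0]<620)&(W[...,0]>400)
P=W[m]; V=hsv[m][:,2]
T=Rn.from_euler('z',9.7,degrees=True); L=T.apply(P-[506.2,214,0])
for z0 in range(0,70,8):
    s=(L[:,2]>=z0)&(L[:,2]<z0+8)
    if s.sum()>3: print(z0,s.sum(),'x',np.percentile(L[s,0],[5,50,95]).round(),'y',np.percentile(L[s,1],[5,50,95]).round())
I=cv2.cvtColor(f['pixels'],cv2.COLOR_RGB2BGR)[270:360,340:440]
cv2.imwrite('pics/c7.png',cv2.resize(I,None,fx=6,fy=6,interpolation=cv2.INTER_CUBIC))
E
```

```text
16 22 x [-24. -22. -20.] y [-5.  6. 15.]
24 28 x [-29. -26. -24.] y [-5.  4. 13.]
32 27 x [-34. -30. -28.] y [-6.  4. 14.]
40 31 x [-39. -35. -31.] y [-8.  3. 14.]
48 47 x [-65. -41. -36.] y [-8.  3. 14.]
56 53 x [-56. -47. -42.] y [-8.  3. 14.]
```

View pics/c7.png

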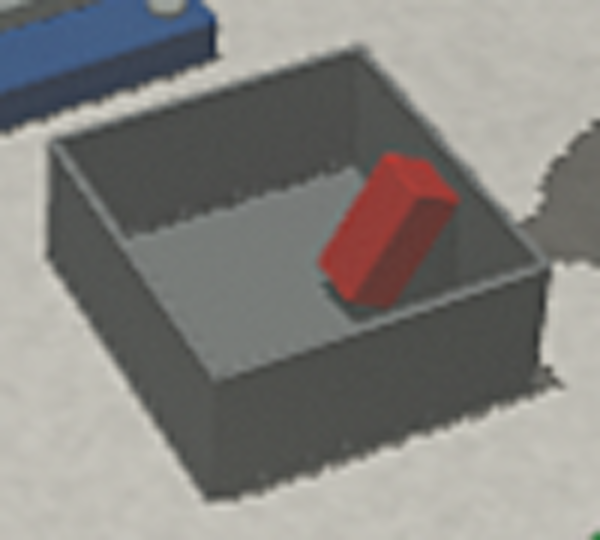

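The off-cut leans about 32°. I'll pinch it, move it to mid-tub and let go, so that it drops flat.

```bash
python3 - <<'E'
from h import *
T=Rn.from_euler('z',-9.7,degrees=True); c=np.array([506.2,214,0])
w=lambda x,y,z:(T.apply([x,y,0])+c+[0,0,z]).tolist()
best=None
for s in (1,-1):
    for yw in (80.3,-99.7):
        q=bot.ik(w(-47,3,28),Q(yw,0,s)); 
        if q is not None: print(s,yw,np.round(q,2))
        if q is not None and (best is None or abs(q[5])<best[0]): best=(abs(q[5]),yw,s)
o=Q(best[1],0,best[2])
bot.move_gripper(0.65,25)
bot.move_ptp(w(-47,3,120),o)
print(bot.move_l(w(-47,3,29),v=70,contact_N=6),bot.read_ee_pos(),wf())
bot.move_gripper(0.0,25); print(bot.read_width()*85)
bot.move_l(w(-47,3,37),v=40); bot.move_l(w(0,3,37),v=60); bot.move_l(w(3,3,28),v=30,contact_N=4)
snap('scene','s8.png')
bot.move_gripper(0.65); bot.pause(.4)
bot.move_l(w(3,3,130),v=100)
snap('wrist','w8.png'); snap('scene','s8b.png'); print(bot.read_time())
E
python3 -c "
import cv2,numpy as np
a=[cv2.imread('pics/'+n)[240:380,320:460] for n in ('s8.png','s8b.png')]
cv2.imwrite('pics/c8.png',cv2.resize(np.hstack(a),None,fx=2.8,fy=2.8))"
```

```text
1 80.3 [ 0.32  0.26  2.   -0.    0.88 -1.08]
1 -99.7 [ 0.32  0.26  2.   -0.    0.88  2.06]
-1 80.3 [ 0.32  0.26  2.   -0.    0.88  2.06]
-1 -99.7 [ 0.32  0.26  2.   -0.    0.88 -1.08]
False [460.89732094 225.07714261  29.55770842] [-0.7 -0.7  0.2]
25.62380530542343
32.2917
```

View pics/c8.png

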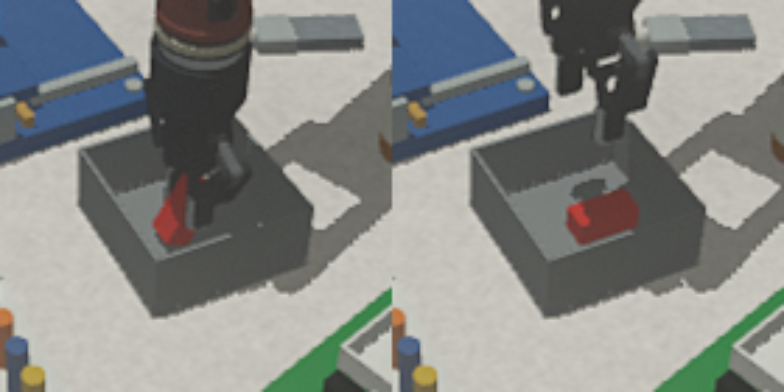

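The off-cut now lies flat in the tub. On to the vise, starting with a refined pose.

```bash
python3 - <<'E'
from h import *
bot.move_ptp([430,-60,300],Q(-7.5))
for n in ('top','scene'):
    f=snap(n); W=cloud(f); hsv=cv2.cvtColor(f['pixels'],cv2.COLOR_RGB2HSV).astype(int); H,S,V=hsv[...,0],hsv[...,1],hsv[...,2]
    a=(W[...,1]>-230)&(W[...,1]<110)&(W[...,0]>380)&(W[...,0]<720)
    b=a&(H>100)&(H<125)&(S>110)
    yaw=-7.5;T=Rn.from_euler('z',-yaw,degrees=True)
    c=np.array([562.5,-64.5,0])
    for nm,m in (('base',b&(W[...,2]<32)),('jaw',b&(W[...,2]>60)),('red',a&((H<6)|(H>174))&(S>140)&(W[...,2]>80)),('steel',a&(S<50)&(W[...,2]>58)&(W[...,2]<75)),('brass',a&(H>12)&(H<30)&(S>120))):
        P=T.apply(W[m]-c)
        if len(P)>10: print(n,nm,len(P),rect(W[m]),'x',np.percentile(P[:,0],[1,50,99]).round(1),'y',np.percentile(P[:,1],[1,50,99]).round(1),'z',np.median(P[:,2]).round(1))
snap('wrist','w9.png'); print(bot.read_time())
E
```

```text
top base 1384 (array([535.5, -63. ]), array([247.6, 244.9]), 82.5) x [-148.1 -107.8   15.5] y [-124.9   30.6  120.9] z 24.0
top jaw 1034 (array([519.4, -60.7]), array([238.5, 279.5]), 82.2) x [-166.    75.    95.7] y [-118.6   -5.9  112.5] z 66.9
top red 153 (array([416.3, -55.2]), array([113. ,  92.4]), 75.8) x [-172.6 -148.9  -98.6] y [-66.3  -0.7  43.6] z 634.5
top steel 696 (array([610. , -73.3]), array([248., 104.]), 82.7) x [-1.4 30.2 98.5] y [-125.6   -6.5  120.3] z 66.1
top brass 215 (array([505. , -58.2]), array([228.6, 221.2]), 82.6) x [-163.5   47.6   52.1] y [-112.4   14.8  112.5] z 35.8
scene base 1375 (array([539.1, -62. ]), array([248.3, 247.6]), 82.6) x [-145.2  -93.2   99.1] y [-119.6   21.6  120.5] z 23.3
scene jaw 771 (array([639.3, -75. ]), array([238.2,  39.4]), 82.5) x [58.8 76.  96.2] y [-113.4   13.7  114.7] z 65.6
scene red 80 (array([453.4, -60.9]), array([104. , 180.6]), 71.8) x [-179.7  -26.4  -18.3] y [-62.6   4.8  53.5] z 114.7
scene steel 926 (array([610.1, -73. ]), array([255.1, 102.1]), 82.5) x [ 0.3 26.7 97.4] y [-124.3   18.5  123.1] z 65.2
scene brass 21 (array([553.9,  38.2]), array([26.5, 11.6]), 63.4) x [-30.5 -22.4 -15.5] y [ 90.3 101.9 114. ] z 35.4
33.7083
```

View pics/w9.png

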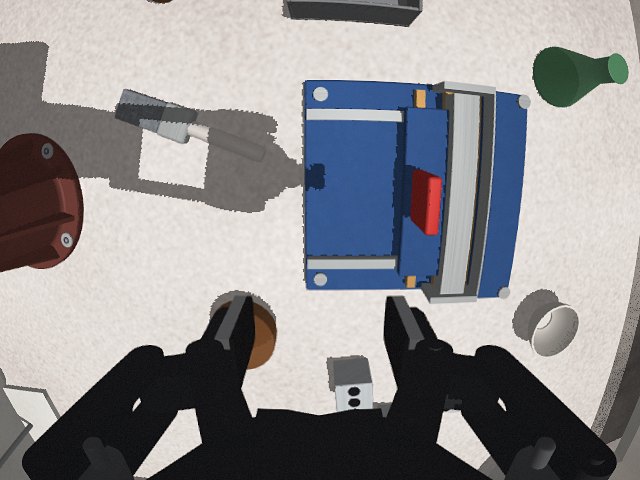

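The wrist view shows the handle (427,202) with the jaw nearly shut. I'll pinch it and pull the jaw open.

```bash
cat >> h.py <<'E'
VY=-7.5; VC=np.array([562.3,-65.5,0]); VT=Rn.from_euler('z',VY,degrees=True)
def vw(x,y,z): return (VT.apply([x,y,0])+VC+[0,0,z]).tolist()
def wv(p): return VT.inv().apply(np.array(p)-VC)
E
python3 - <<'E'
from h import *
bot.move_gripper(0.5,100)
bot.move_ptp(vw(-25.3,0,170),Q(VY)); bot.move_l(vw(-25.3,0,125),v=100)
print(bot.move_l(vw(-25.3,0,74),v=60,contact_N=8),wf())
bot.move_gripper(0.0,100); print(bot.read_width()*85,wv(bot.read_ee_pos()),wf())
p0=wv(bot.read_ee_pos())
print(bot.move_l(vw(-60,0,74),v=40,contact_N=35),wf())
print(bot.move_l(vw(-96.5,0,74),v=40,contact_N=35),wf(),wv(bot.read_ee_pos()))
bot.move_gripper(0.5); bot.pause(.2)
bot.move_l(vw(-96.5,0,180),v=100)
bot.move_ptp([430,-60,300],Q(VY))
snap('wrist','w10.png'); snap('scene','s10.png'); print(bot.read_time())
f=snap('top','t10.png');W=cloud(f); hsv=cv2.cvtColor(f['pixels'],cv2.COLOR_RGB2HSV).astype(int);H,S,V=hsv[...,0],hsv[...,1],hsv[...,2]
m=(W[...,2]>54)&(W[...,2]<65)&(W[...,1]<-250)&(W[...,1]>-500)&(S<40)&(W[...,0]<640)&(W[...,0]>380)
k,l,st,_=cv2.connectedComponentsWithStats(m.astype(np.uint8))
for i in range(1,k):
    if st[i,4]>60: print(rect(W[l==i]))
m=(W[...,2]>85)&(W[...,2]<125)&((H<6)|(H>174))&(S>140)&(W[...,0]>380)
print('red',m.sum(),np.median(W[m],0),wv(np.median(W[m],0)))
E
```

```text
False [-0.6 -0.1  0.8]
13.182609395598448 [-2.50929361e+01 -3.85309159e-02  7.47063099e+01] [-1.9  1.3  3.6]
False [ 1.1 -0.2  6. ]
False [1.3 0.5 7.6] [-96.60728646  -0.15871016  74.67402762]
41.2083
(array([ 575.6, -346.5]), array([64.5, 52.8]), 78.2)
(array([ 497.8, -428.8]), array([65.8, 50.9]), 79.0)
(array([ 442.9, -329.8]), array([64.5, 50.5]), 89.1)
red 170 [751.14362338 639.85535651 111.97603413] [ 95.16069115 723.96998274 111.97603413]
```

View pics/w10.png

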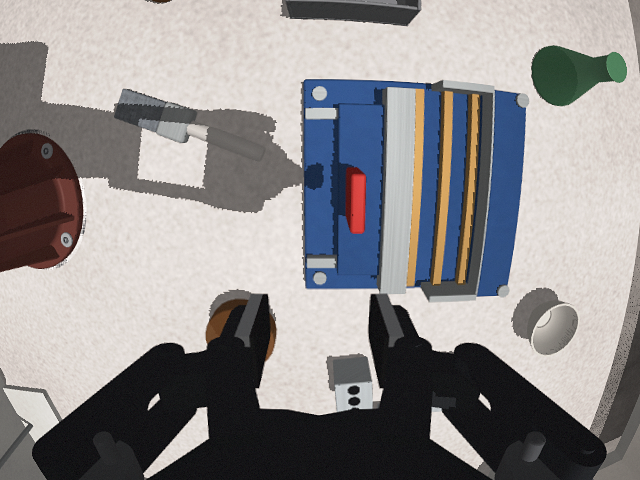

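View pics/s10.png

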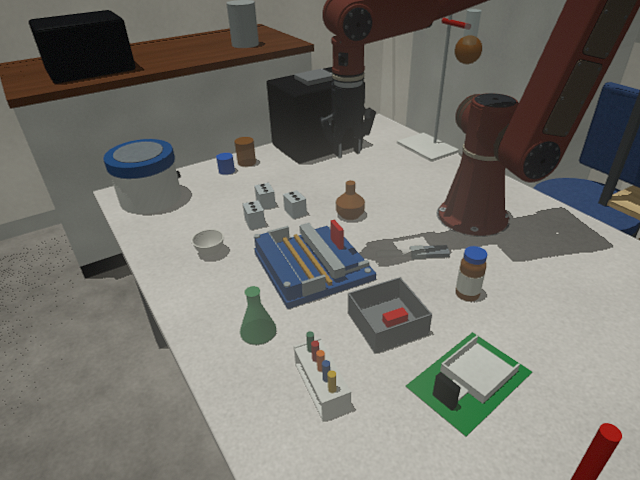

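The jaw is open and all three parallels are clear. First block: A goes to the left slot.

```bash
cat >> h.py <<'E'
def place(b,byaw,slot,tag):
    o=Q(byaw)
    bot.move_gripper(1.0,90)
    bot.move_ptp([*b,170],o); bot.move_l([*b,75],v=150)
    print('desc',bot.move_l([*b,34],v=60,contact_N=8),wf())
    bot.move_gripper(0.0,90); print('w',bot.read_width()*85,bot.read_ee_pos())
    z=bot.read_ee_pos()[2]
    e=bot.read_ee_pos(); bot.move_l([e[0],e[1],175],v=120); bot.pause(.1); print('carry',bot.read_width()*85,wf())
    bot.move_l(vw(26,slot,180),v=180,frame=Q(VY))
    bot.move_l(vw(26,slot,z+36+10),v=100)
    snap('scene',tag+'a.png')
    print('down',bot.move_l(vw(26,slot,z+36-4),v=15,contact_N=6),wv(bot.read_ee_pos()),wf())
    zz=wv(bot.read_ee_pos())[2]
    print('push',bot.move_l(vw(36,slot,zz),v=12,contact_N=12),wv(bot.read_ee_pos()),wf())
    bot.move_gripper(0.85); bot.pause(.2); e=wv(bot.read_ee_pos())
    bot.move_l(vw(e[0],e[1],190),v=120)
    snap('scene',tag+'b.png'); print(bot.read_time())
E
python3 - <<'E'
from h import *
place([576.8,-345.8],-11.2,70,'bA')
E
```

```text
desc False [-0.   0.9  0. ]
w 47.71822239898577 [ 577.38762094 -346.34907839   35.04542772]
carry 48.20619873363514 [-0.3 -0.3 -5.8]
down True [25.94874928 69.99816184 71.01066883] [ 1.  -0.4  5.6]
push True [26.34106571 70.00283211 71.24844678] [-0.8 -0.4  3.9]
52.8333
```

```bash
python3 -c "
import cv2,numpy as np
a=[cv2.imread('pics/'+n)[160:340,200:400] for n in ('bAa.png','bAb.png')]
cv2.imwrite('pics/c11.png',cv2.resize(np.hstack(a),None,fx=2,fy=2))"
```

```text
(no output)
```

View pics/c11.png

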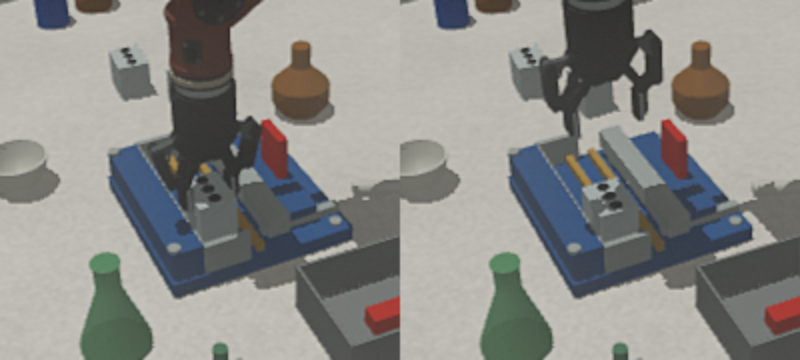

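Block A is seated at the expected height, but the push stopped early. For B and C I'll lift slightly before pushing.

```bash
sed -i "s|print('push'.*|zz+=.7; bot.move_l(vw(26,slot,zz),v=10); bot.pause(.2); print('push',bot.move_l(vw(36,slot,zz),v=20,contact_N=14),wv(bot.read_ee_pos()),wf())|" h.py
python3 - <<'E'
from h import *
place([498.7,-427.8],-10.2,0,'bB')
E
```

```text
desc False [-0.5  0.2  0. ]
w 48.100595914727926 [ 499.13856037 -428.52715869   35.0152682 ]
carry 48.4398267510614 [-1.2  0.7 -6.2]
down True [2.59599685e+01 1.39453356e-02 7.09976988e+01] [0.7 0.6 6.1]
push True [30.85888624  0.11778648 71.22447601] [-1.3  0.7  5.1]
65.3
```

```bash
python3 -c "
import cv2,numpy as np
a=[cv2.imread('pics/'+n)[160:340,200:400] for n in ('bBa.png','bBb.png')]
cv2.imwrite('pics/c12.png',cv2.resize(np.hstack(a),None,fx=2,fy=2))"
```

```text
(no output)
```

View pics/c12.png

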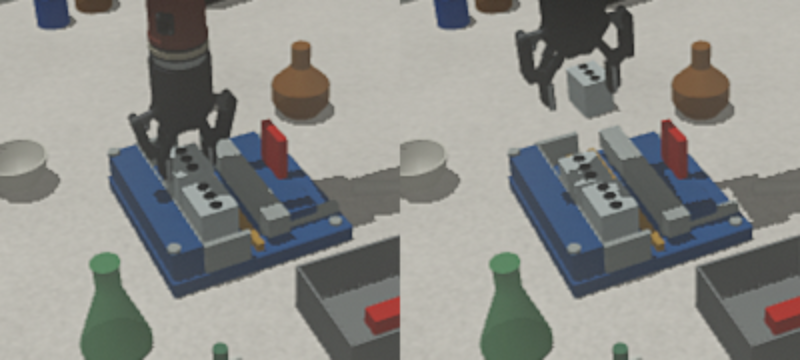

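B went home against the fixed jaw, at x = 30.9 in the vise frame against 30 expected. Now C.

```bash
python3 - <<'E'
from h import *
place([443.6,-329.6],-2,-70,'bC')
bot.move_ptp(vw(-130,0,300),Q(VY)); snap('wrist','w13.png')
E
```

```text
desc False [-0.4  0.2  0.4]
w 48.08010493432409 [ 444.21076285 -330.30286      34.91600746]
carry 47.988994490743046 [ 0.   0.2 -3.9]
down True [ 25.93564039 -69.95595186  70.91082051] [0.5 0.2 5.4]
push True [ 30.99565776 -69.76864676  71.12577216] [-0.2  0.9  3.9]
76.4833
```

```bash
python3 -c "
import cv2,numpy as np
a=[cv2.imread('pics/'+n)[160:340,200:400] for n in ('bCa.png','bCb.png')]
cv2.imwrite('pics/c13.png',cv2.resize(np.hstack(a),None,fx=2,fy=2))"
```

```text
(no output)
```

View pics/c13.png

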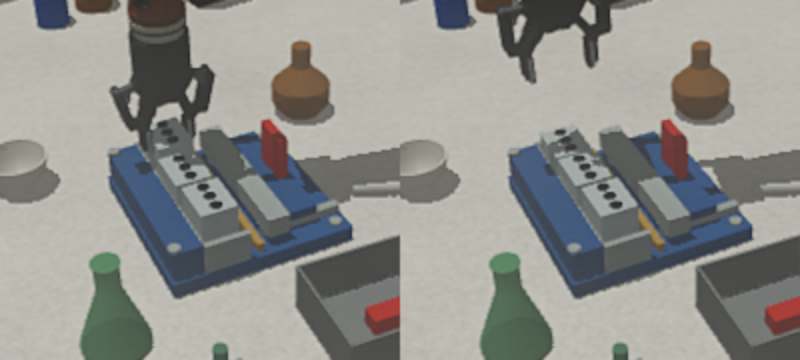

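View pics/w13.png

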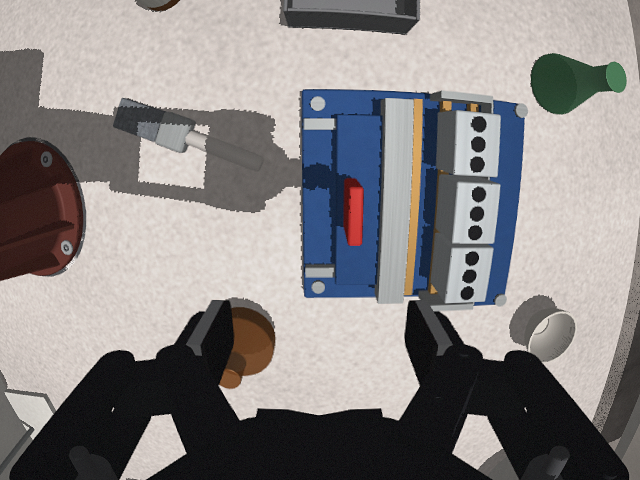

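A stands about 4 mm short of the jaw. I'll regrip it and push it home, then clamp.

```bash
python3 - <<'E'
from h import *
bot.move_gripper(0.85,90)
bot.move_ptp(vw(26.3,70,170),Q(VY)); bot.move_l(vw(26.3,70,110),v=100)
print(bot.move_l(vw(26.3,70,72),v=50,contact_N=8),wf())
bot.move_gripper(0,60); e=wv(bot.read_ee_pos()); print(bot.read_width()*85,e,wf())
bot.move_l(vw(e[0],e[1],e[2]+.8),v=10); bot.pause(.2)
print('push',bot.move_l(vw(36,70,e[2]+.8),v=20,contact_N=14),wv(bot.read_ee_pos()),wf())
bot.move_gripper(0.85); bot.pause(.2); e=wv(bot.read_ee_pos()); bot.move_l(vw(e[0],e[1],180),v=120)
# jaw
bot.move_gripper(0.5,100)
bot.move_ptp(vw(-97,0,180),Q(VY)); bot.move_l(vw(-97,0,125),v=100)
print(bot.move_l(vw(-97,0,74),v=60,contact_N=8),wf())
bot.move_gripper(0.0,100); print(bot.read_width()*85,wv(bot.read_ee_pos()),wf())
print('slide',bot.move_l(vw(-64,0,74),v=30,contact_N=25),wv(bot.read_ee_pos()),wf())
print(bot.read_time()); snap('wrist','w14.png')
E
```

```text
False [-0.1  0.2  0.5]
48.62085959789438 [26.96787001 70.03116801 72.91243885] [-0.4  0.7  3. ]
push True [30.80563452 70.00943328 73.01858124] [-1.  -0.4  5.1]
False [-0.6 -0.1  0. ]
12.58204794147561 [-9.65126308e+01 -3.70693775e-02  7.46942829e+01] [-1.1  0.5  3.9]
slide False [-6.38437679e+01 -3.44365149e-04  7.46788393e+01] [-1.5  1.3  5.5]
87.35
```

View pics/w14.png

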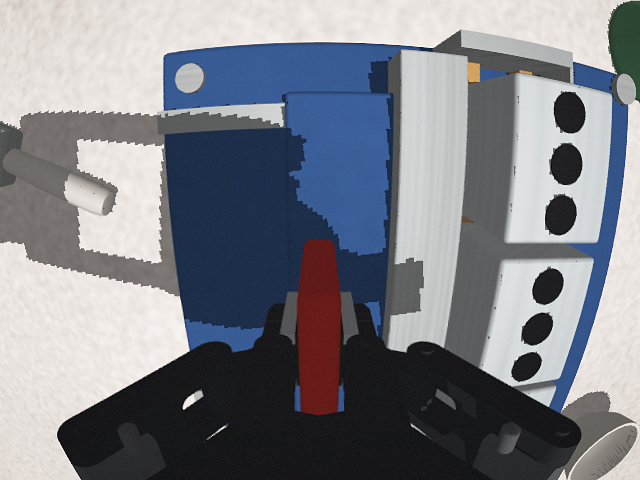

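The jaw is about 6 mm short of contact with the blocks. Press it home.

```bash
python3 - <<'E'
from h import *
print('press',bot.move_l(vw(-52,0,74.7),v=12,contact_N=30),wv(bot.read_ee_pos()),wf())
e=wv(bot.read_ee_pos())
print('press2',bot.move_l(vw(e[0]+6,0,74.7),v=8,contact_N=32),wv(bot.read_ee_pos()),wf())
bot.pause(.3); print(wv(bot.read_ee_pos()),wf())
snap('wrist','w15.png'); print(bot.read_time())
E
```

```text
press False [-5.73992205e+01  4.60231054e-02  7.46843563e+01] [-19.2   2.   18.4]
press2 False [-5.74224359e+01  2.30839893e-02  7.46878363e+01] [-21.5   1.1  19.8]
[-5.74429039e+01  3.16927681e-02  7.46620257e+01] [-21.3   1.2  19.7]
89.15
```

View pics/w15.png

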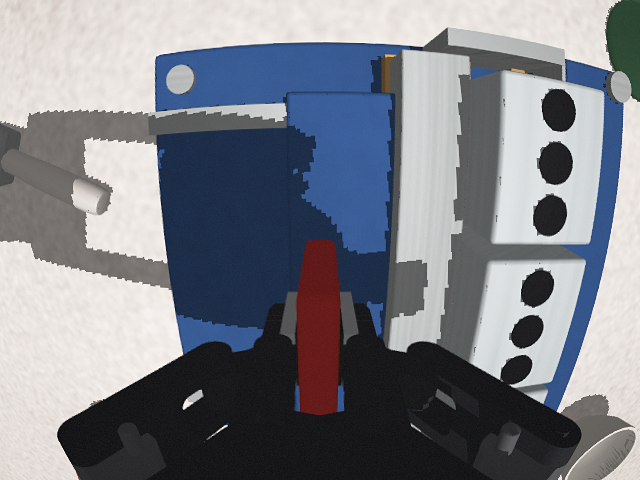

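```bash
python3 - <<'E'
from h import *
print('press',bot.move_l(vw(-45,0,74.7),v=15,contact_N=16),wv(bot.read_ee_pos()),wf())
bot.pause(.3); print(wv(bot.read_ee_pos()),wf())
# relax then release
bot.move_l(vw(-57.4,0,74.7),v=10); bot.pause(.2); print(wv(bot.read_ee_pos()),wf())
bot.move_gripper(0.4); bot.pause(.2); e=wv(bot.read_ee_pos()); bot.move_l(vw(e[0],e[1],180),v=100)
bot.move_ptp(vw(-130,0,300),Q(VY)); snap('wrist','w16.png'); snap('scene','s16.png')
print(bot.read_time())
E
python3 -c "
import cv2
cv2.imwrite('pics/c16.png',cv2.resize(cv2.imread('pics/s16.png')[200:320,230:390],None,fx=5,fy=5,interpolation=2))"
```

```text
press True [-5.76311521e+01  5.90657148e-03  7.47978174e+01] [-8.   1.4  6.2]
[-5.76228976e+01  2.17085313e-02  7.47893098e+01] [-7.6  0.8  5. ]
[-5.76656953e+01  2.30080565e-02  7.48063973e+01] [-8.8  0.7  5.4]
92.6667
```

View pics/w16.png

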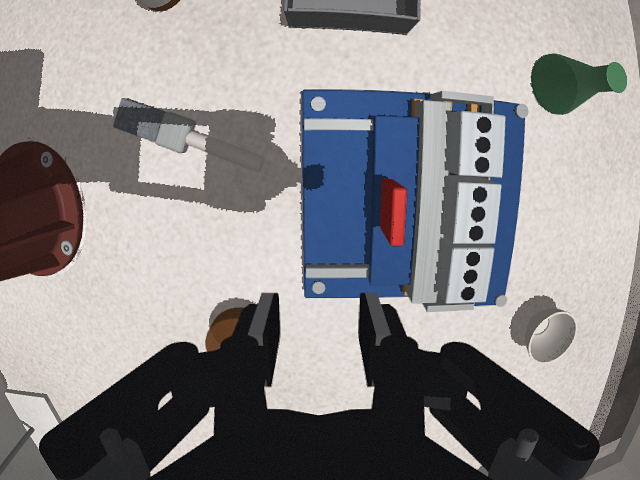

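View pics/c16.png

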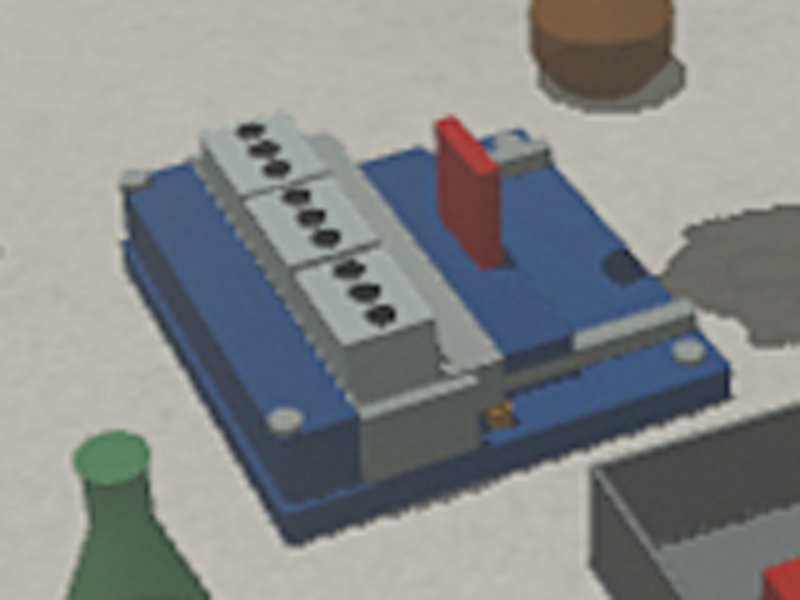

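All three are clamped in the picture, but the second press only relaxed the force. I'll press once more and firmly, about 30 N, to be sure.

```bash
python3 - <<'E'
from h import *
bot.move_gripper(0.4,110)
bot.move_ptp(vw(-57.5,0,180),Q(VY)); bot.move_l(vw(-57.5,0,125),v=100)
print(bot.move_l(vw(-57.5,0,74),v=60,contact_N=8),wf())
bot.move_gripper(0.0,110); print(bot.read_width()*85,wv(bot.read_ee_pos()),wf())
print('press',bot.move_l(vw(-48.5,0,74.7),v=15,contact_N=33),wv(bot.read_ee_pos()),wf())
bot.pause(.5); f=wf();print(wv(bot.read_ee_pos()),f)
e=bot.read_ee_pos(); bot.move_l(e,v=10); bot.pause(.2); print(wv(bot.read_ee_pos()),wf())
bot.move_gripper(0.4); bot.pause(.2); e=wv(bot.read_ee_pos()); print(e,wf()); bot.move_l(vw(e[0],e[1],180),v=100)
bot.move_ptp([330,-20,330],Q(0)); snap('wrist','w17.png'); snap('top','t17.png'); g=snap('scene','s17.png')
W=cloud(g); hsv=cv2.cvtColor(g['pixels'],cv2.COLOR_RGB2HSV).astype(int);H,S,V=hsv[...,0],hsv[...,1],hsv[...,2]
m=(W[...,2]>112)&(W[...,2]<122)&((H<6)|(H>174))&(S>140)&(W[...,1]<50)&(W[...,0]>400)
c,s,a=rect(W[m]); print('handle',wv([*c,115]),s,a)
m=(W[...,2]>90)&(W[...,2]<102)&(S<40)&(abs(W[...,1]+65)<150)&(W[...,0]>540)&(W[...,0]<680)
c,s,a=rect(W[m]); print('blocks',wv([*c,96]),s,a, np.median(W[m][:,2]))
a=(W[...,1]>320)&(W[...,1]<560)&(W[...,0]>320)&(W[...,0]<620)
m=a&(H>50)&(H<75)&(S>120); print('mat',m.sum(),rect(W[m]))
m=a&(V>60)&(S<40)&(W[...,2]>18)&(W[...,2]<34); print('pan',m.sum(),rect(W[m]))
print(bot.read_time())
E
```

```text
False [-0.2  0.4 -0.8]
12.820245838196282 [-5.71109374e+01 -6.00473246e-02  7.48179110e+01] [-0.2  0.2  5. ]
press True [-5.75264772e+01 -6.17854883e-02  7.48648676e+01] [-6.6  0.9  4.8]
[-57.49552465  -0.07580733  74.86778103] [-6.2  0.4  5.5]
[-5.75313077e+01 -7.14919403e-02  7.48947391e+01] [-7.3  0.3  3.3]
[-5.74639795e+01 -6.85846955e-02  7.48077612e+01] [ 0.2 -0.7 -0.5]
handle [-55.73530771  -1.08419291 115.        ] [50.7 11.4] 82.2
blocks [3.25718790e+01 5.19275909e-02 9.60000000e+01] [208.1  51.7] 82.7 95.29789554668785
mat 3827 (array([463.7, 433.3]), array([226.3, 147.9]), 7.6)
pan 513 (array([498. , 394.7]), array([108.2, 181.2]), 88.1)
99.7833
```

View pics/s17.png

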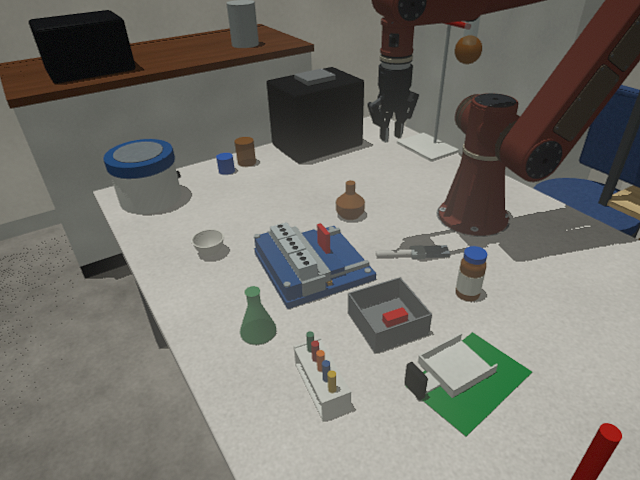

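View pics/t17.png

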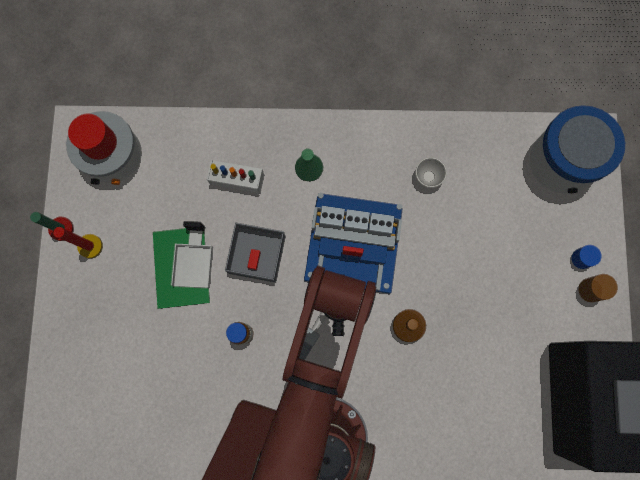

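The tray has been knocked aside: its handle is at (194,227) in the top view. The vise looks right. I'll measure the tray and put it back.

```bash
python3 - <<'E'
from h import *
for n in ('top','scene'):
    g=snap(n); W=cloud(g); hsv=cv2.cvtColor(g['pixels'],cv2.COLOR_RGB2HSV).astype(int);H,S,V=hsv[...,0],hsv[...,1],hsv[...,2]
    a=(W[...,1]>310)&(W[...,1]<560)&(W[...,0]>320)&(W[...,0]<640)
    m=a&(V<50)&(W[...,2]>54); print('handle',m.sum(),rect(W[m]))
    for lo,hi in ((18,34),(-2,34)):
        m=(a&(V>90)&(S<40)&(W[...,2]>(lo if lo>0 else 4.))&(W[...,2]<hi)).astype(np.uint8)
        k,l,st,_=cv2.connectedComponentsWithStats(m,connectivity=8)
        for i in range(1,k):
            if st[i,4]>60: print(n,lo,st[i,4],rect(W[l==i]))
    u={'top':(150,320,150,290),'scene':(330,450,390,540)}[n]
    cv2.imwrite(f'pics/c18{n}.png',cv2.resize(cv2.cvtColor(g['pixels'],cv2.COLOR_RGB2BGR)[u[0]:u[1],u[2]:u[3]],None,fx=4,fy=4,interpolation=2)[:600])
E
```

```text
handle 87 (array([577.6, 390.9]), array([47.6, 14.3]), 88.8)
top -2 1188 (array([484.9, 395.6]), array([107.7, 156.8]), 88.2)
handle 21 (array([578. , 395.6]), array([13. , 47.3]), 6.1)
scene 18 503 (array([468.5, 396.9]), array([107.9, 122.1]), 88.4)
scene -2 2526 (array([484.4, 396.2]), array([107.5, 157.6]), 87.6)
```

View pics/c18scene.png

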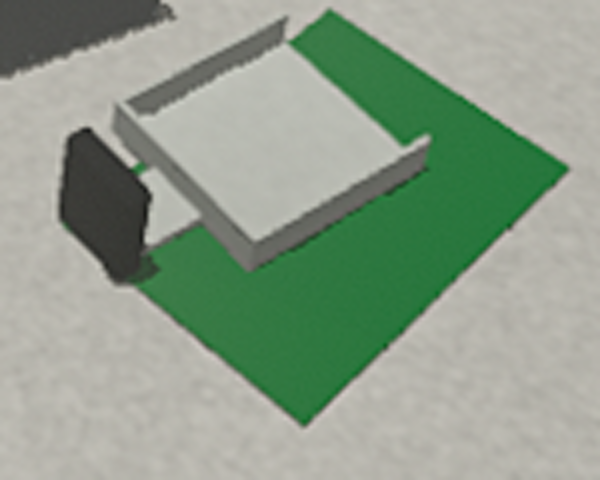

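```bash
python3 - <<'E'
from h import *
h=[579.3,392.6]
bot.move_gripper(0.5,90)
bot.move_ptp([*h,170],Q(-2)); bot.move_l([*h,95],v=120)
print(bot.move_l([*h,30],v=60,contact_N=8),wf())
bot.move_gripper(0.0,90); print(bot.read_width()*85,bot.read_ee_pos())
bot.move_l([*h,75],v=60)
my=7.5; mc=np.array([464.3,433.3]); t=(mc+Rn.from_euler('z',my,degrees=True).apply([82,0,0])[:2]).tolist()
bot.move_l([*t,75],v=80,frame=Q(my)); bot.move_l([*t,37],v=60)
print(bot.move_l([*t,28.5],v=12,contact_N=3),bot.read_ee_pos(),wf())
bot.move_gripper(0.45); bot.pause(.3); e=bot.read_ee_pos(); bot.move_l([e[0],e[1],120],v=80)
bot.move_ptp([330,-20,330],Q(0))
for n in ('top','scene'):
    g=snap(n,n[0]+'19.png'); W=cloud(g); hsv=cv2.cvtColor(g['pixels'],cv2.COLOR_RGB2HSV).astype(int);H,S,V=hsv[...,0],hsv[...,1],hsv[...,2]
    a=(W[...,1]>310)&(W[...,1]<560)&(W[...,0]>320)&(W[...,0]<640)
    m=a&(H>50)&(H<75)&(S>120); print('mat',m.sum(),rect(W[m]))
    for lo,hi in ((18,34),(4,34)):
        m=(a&(V>90)&(S<40)&(W[...,2]>lo)&(W[...,2]<hi)).astype(np.uint8)
        k,l,st,_=cv2.connectedComponentsWithStats(m,connectivity=8)
        for i in range(1,k):
            if st[i,4]>60: print(n,lo,st[i,4],rect(W[l==i]))
print(bot.read_time())
E
```

```text
False [-0.7  0.8  0.4]
15.14374352992102 [579.84324624 392.85403635  30.82218964]
True [545.7790231  444.15093938  30.8286847 ] [-1.1  0.6  5. ]
mat 1776 (array([465. , 433.5]), array([223.1, 150.1]), 7.7)
top 4 1191 (array([453.6, 431.9]), array([159.4, 106.8]), 7.7)
mat 2873 (array([464.1, 432.9]), array([226.2, 149. ]), 7.8)
scene 18 470 (array([436.2, 429.6]), array([122.2, 106.9]), 7.3)
scene 4 2398 (array([456.4, 432.3]), array([166.7, 106.9]), 7.7)
111.525
```

View pics/s19.png

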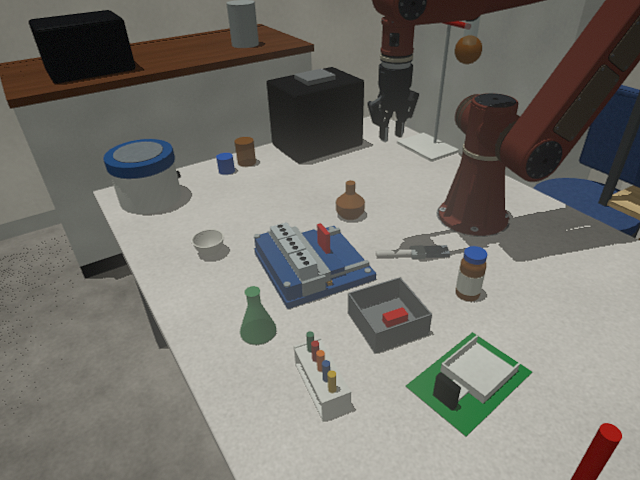

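View pics/t19.png

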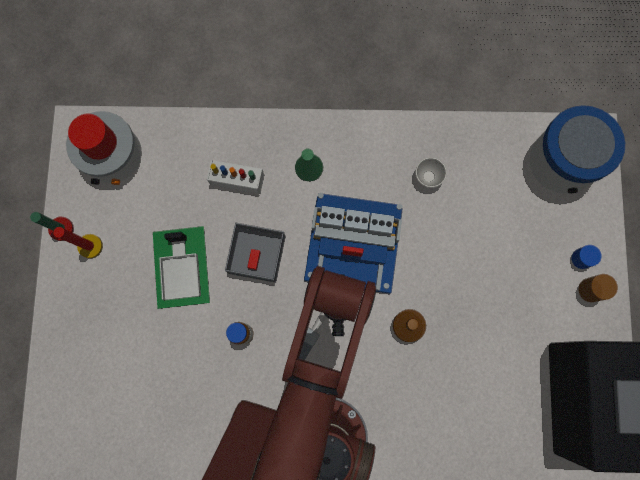

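Both views show the tray (180,270 in the top view) square in the middle of the mat. The off-cut is in the tub, the three blocks are clamped, and the bystanders are where they were. Handing in.

```bash
python3 -c "
from station import bot
bot.close_job()"
```

```text
the job is handed in; nothing more can be done
```

The job is done and handed in at about 112 s, inside the 210 s limit. The interface reports no verdict, so the results below are my own checks.

- **Tray:** I tipped the one off-cut present (red) into the tub. It landed leaning against the wall, so I pinched it, moved it to mid-tub and let it drop flat. I set the empty tray back on the mat.
- **Tray knocked aside:** A check after clamping showed the tray had shifted about 50 mm. I regripped it by the handle and put it back. The last measurement put it within about 2 mm and 0.5° of the mat's centre.
- **Vise:** I opened the jaw and stood all three inserts on the parallels, well side up. Each was pushed against the fixed jaw until contact. The gaps between them are about 6 mm and the outer ends about 10 mm inside the jaw ends.
- **Clamping:** I slid the jaw up only once all three were in. The first press reached about 21 N and a second was set to stop at a 33 N change in force. The jaw handle stopped where 50 mm inserts would put it.

**Checks that failed or disagreed:**
- Block A's first push stopped about 4 mm short of the jaw, so I regripped it and pushed it home before clamping.
- A press attempt between the two stopped early and only eased the force, which is why I pressed again.
- The final camera reading of the block row and handle was about 2 mm off the arm's own position. That fits the 2 mm calibration, and the spacing between row and handle agrees with a closed jaw.

The flasks, jar, mortar and rack look unmoved in the final pictures.

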